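Set the dosing unit's valve dial and give it one full dry stroke

TASK

Get the bench dosing unit ready by a dry stroke: turn its graduated dial until the 60 degree mark (the second long white mark after the red one) stands at the black index line. Then push the blue plunger head down until you feel it land on its stop, hold it lightly against the stop for a good second, and let it spring all the way up again. Be gentle with the stop, keep the dial at its setting, and do not disturb the other things on the bench.

Things in the scene. Friction and masses are not known exactly. Their poses are not given: they have to be found in the camera images.
- doser: White bench dosing unit, fixed: housing 120 (x) x 210 (y) mm, top 60 mm above the bench, a bent steel outlet 90 mm forward of centre at the plunger end. Origin on the bench under the housing centre; -x is the outlet side, y towards the plunger end, z up. In this frame the plunger axis is at x 0, y +60 mm, the dial axis at x 0, y -55 mm; the black index line is on the -x side of the dial.
- dial (a joint): Dial reading in rad: the scale mark at the index line (0 = red mark, 1.047 = 60 degrees). Grows as the dial turns clockwise seen from above, range 0 to 3.3; stays where left (friction 0.06 N m). Black disc 70 mm across, top 70.5 mm above the bench; a mark each 10 degrees, 0 (red) to 180, long ones each 30, running counterclockwise from the red one.
- dial_grip (a point): Centre of the grey grip bar that stands on the dial along the diameter through the red mark: 44 mm long, 14 wide, 26 high, top 95.5 mm above the bench; the point is on the dial axis, half-way up the bar (83.5 mm above the bench). Site x lies along the bar, red end at -x. At reading A the red end points to the unit's -x direction turned clockwise by A.
- plunger_top (a point): Centre of the flat top (40 mm across) of the blue mushroom plunger head, 46 mm across; 133 mm above the bench when fully up. It slides straight down, 34 mm at most; its return spring takes about 2 N to start and 0.22 N more per mm.
- plunger: The blue plunger with its rod and hidden foot; origin on its axis at the underside of the head, 15 mm below its top; z up.
- plunger_stop: Hidden stop inside the housing; origin at its top. The plunger foot differs in length, unseen: it lands after 12 to 28 mm of travel. Then the stop's buffer adds 4.5 N per mm, so landing is felt as a twenty times stiffer push. 2 N on the stop makes a full stroke, over 16 N harms it; the spring's own 4 to 9 N comes on top, so about 12 to 13 N at the head is right everywhere.
- amber: Bystander: amber bottle with black cap, 50 mm across, 108 mm high; origin under its centre.
- beaker: Bystander: small glass beaker, 48 mm across, 60 mm high; origin under its centre.
- tips: Bystander: green tip box 89 x 122 x 67 mm; origin under its centre.
- dish: Bystander: small round dish, 60 mm across, 16 mm high; origin under its centre.

How it is judged:
By the outcome, as a careful person would: the job done as asked, in the order asked, and still so for the second after the job is handed in, with the robot touching nothing.
It also fails if it takes over 58 s, if anything falls off the work surface, if the arm or the gripper's body presses on something with over 40 N, if the wrist force passes 120 N, or if a joint passes its speed limit or range.

ROBOT

A 7-joint arm with a two-finger parallel gripper is mounted at the origin on a cart in front of the work surface, level with it; the furniture and walls round the work are solid. World frame = base frame: x ahead of the robot, y to its left, z up, the work surface at z = 0. Lengths are in m, angles in rad, forces in N, time in s.
With the tool pointing down it reaches from about 0.35 to 0.9 m from the base axis. Payload 8.1 kg.
Tool frame: the origin (TCP) lies at the very end of the fingers, on their centre line; the grasp point (between the pads) lies 19 mm behind it (arm.tcp_to_grasp is the z of the grasp point in the tool frame, in m); z points along the fingers, y is the line along which they close (so a half turn about z gives the same grasp; the last joint's range is limited). The gripper opens to 92 mm and grips with 3 to 60 N. Pads are 19 mm wide; open, the fingers measure 130 mm over their backs; the gripper's body (75 mm by 190 mm) begins 47 mm behind the grasp point.
Start: joints at [-1.249, 0.434, 0.025, 1.573, -0.012, 1.134, -0.075], TCP at [0.258, 0.569, 0.227] pointing down, gripper open.
Joint ranges: [-2.62, 2.62], [-0.44, 2.09], [-1.27, 1.32], [0.08, 2.57], [-1.32, 4.46], [0.12, 2], [-2.74, 2.74]. Speed limits (rad/s): [2.22, 2.22, 3.01, 3.01, 3.14, 3.14, 3.14].

INTERFACE

Orientations are given as a rotation vector (axis times angle).
In Python, from cell import readout, vision, sign_off, arm gives the robot as it stands. The module is installed in compiled form; this text tells all that it offers.
- The arm moves only by the shell command python3 -m creep 'ROWS' [FORCE]. ROWS is JSON, a list of rows, each a list of 5 numbers: the shift along the tool's x, y, z in units of 4 cm (1.0 is 4 cm), then the turn about the tool's z in units of 4 degrees (1.0 is 4 degrees), then the opening, from 0 (shut) to 1 (fully open). A call has 1 to 12 rows; each row shifts and turns the commanded pose from where the row before left it, along the tool's axes as they then stand; what a row does not reach is not made up. A row lasts 1/8 s, in which the tool goes at most 62.5 mm and 10.7 degrees, less where a joint would pass 70% of its speed; a pose out of reach is approached as far as the arm can. A call with a number of a shift or a turn outside -1 to 1 is refused whole. A call with a gripper value outside its range is refused whole. The fingers move at their own pace and stop on an object; FORCE is the grip in N (left out, the last holds). Time passes only in rows, so rows that do not move let the fingers close. It gives the time, the measured TCP pose, the force, the opening and the grip force at its end, in the units of the state.
- readout.observe(): the state, without advancing time (a new reading comes with each control period).
- vision.get_image(name): name is "scene" or "top" or "wrist"; returns a dict with "pixels" (400x640x3 uint8, blue, green, red), "z_map" (400x640 float32, m along the optical axis (not along the pixel's ray), 0 where there is no reading), "camera_matrix" (3x3 intrinsics, pixels), "position" and "rotation" of the camera in the world. Camera axes: x right, y up, looking along -z (the intrinsics and any distortion apply to the point x, -y, -z); pixel columns grow to the right and rows downward; lengths in m; the calibration is good to about 2 mm. A picture is of the moment at which its call begins.
- sign_off(): hands the job in; it is judged then, once.
The state is a dict: "clock": time; "joints": joint angles; "dq": joint speeds; "joint_efforts": joint torques, N m; "position": TCP position; "ee_rot": TCP orientation; "force": force on the tool from outside, world axes, zero at the start; "ft_torque": the same for the moment, N m; "width": opening from 0.0 (shut) to 1.0 (fully open); "gripper_force": force on a finger pad.
Only numpy, scipy, OpenCV 4.12 (cv2) and the standard library are available. Lean on these libraries where they do the work, as an engineer would, in place of code of your own. Each camera call takes 0.05 s, during which the arm holds its last target. There are 200 camera calls.

## Working session

There is one attempt and no reset: what is moved stays moved. The work goes in short steps, Python scripts to look and compute and a shell command to move; the robot and the scene stay as the last step left them, time stands still between calls to the robot, and variables do not carry over. Pictures are saved under pics/ and viewed, at most 10 in all, crops included, and the job is handed in when it is done.

```bash
mkdir -p pics; cat > h.py <<'E'
import numpy as np, cv2
from cell import readout, vision, sign_off, arm
def ray(im,u,v,z):
    K=im["camera_matrix"];d=np.array([(u-K[0][2])/K[0][0],-(v-K[1][2])/K[1][1],-1.])
    R=np.array(im["rotation"]);R=R if R.shape==(3,3) else cv2.Rodrigues(R)[0]
    d=R@d;p=np.array(im["position"]);return p+d*(z-p[2])/d[2]
def hsv(im): return cv2.cvtColor(im["pixels"],cv2.COLOR_BGR2HSV)
E
python3 - <<'E'
from h import *
s=readout.observe();print(s)
for n in("top","scene"):
    im=vision.get_image(n);cv2.imwrite(f"pics/{n}0.png",im["pixels"]);np.savez(f"{n}0.npz",**im)
    print(n,im["position"],im["rotation"],im["camera_matrix"])
E
```

```text
{'clock': 0.0, 'joints': array([-1.24860212,  0.43521133,  0.02495026,  1.57407725, -0.01161138,
        1.13401137, -0.07508437]), 'dq': array([ 7.32263742e-04,  5.37488611e-04,  6.56884046e-04, -5.25117562e-04,
        8.14079190e-04,  5.78252810e-05,  7.53042517e-04]), 'joint_efforts': array([-5.13085488e-04, -6.67874336e+01,  9.84376296e-01, -3.14445019e+01,
       -6.05352013e-02,  4.29682026e-02,  1.13651697e-04]), 'position': array([0.25741048, 0.56897349, 0.22595963]), 'ee_rot': array([-6.62273782e-01, -3.07077791e+00,  2.43188648e-03]), 'force': array([-0.2582674 ,  0.0964018 ,  0.60626498]), 'ft_torque': array([ 0.00425665, -0.0175393 , -0.02371337]), 'gripper_force': 0.0, 'width': 1.0036709033129299}
top [ 0.54836383 -0.14498113  0.96644393] [ 0.03962148 -0.08131664 -1.56290891] [[425.82999346   0.         315.41223506]
 [  0.         425.82999346 200.06253464]
 [  0.           0.           1.        ]]
scene [ 0.15239282 -0.90507043  0.54024662] [ 1.08955273 -0.3141029  -0.49136457] [[457.48924916   0.         325.77466194]
 [  0.         457.48924916 196.40903529]
 [  0.           0.           1.        ]]
```

View pics/top0.png

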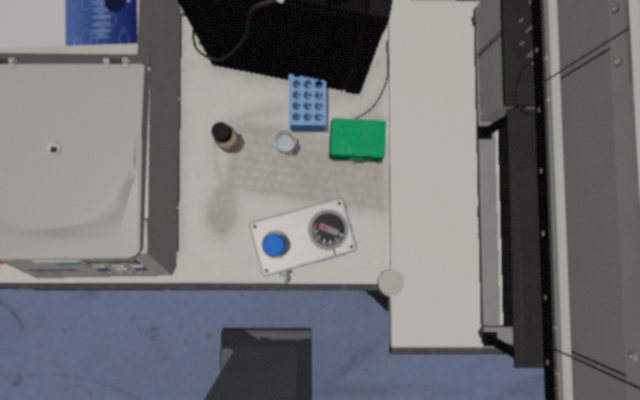

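View pics/scene0.png

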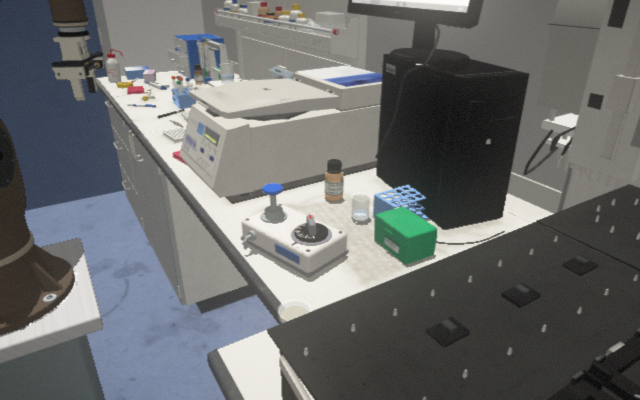

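The top view shows the plunger at (273,244), the dial at (328,230), and the outlet towards the robot. The amber bottle, beaker, tip box and dish are all clear of the unit. The scene view shows the same layout, with a tall centrifuge to the left.

```bash
cat > m.py <<'E'
from h import *
def measure(n,im):
    H=hsv(im);out={}
    blue=cv2.inRange(H,(100,150,80),(125,255,255));red=cv2.inRange(H,(0,120,80),(8,255,255))|cv2.inRange(H,(170,120,80),(180,255,255))
    return blue,red
if __name__=="__main__":
    im=dict(np.load("top0.npz"));b,r=measure("top",im)
    def blob(m,x0,x1,y0,y1):
        q=np.zeros_like(m);q[y0:y1,x0:x1]=m[y0:y1,x0:x1];M=cv2.moments(q,True);return M["m10"]/M["m00"],M["m01"]/M["m00"],M["m00"]
    p=blob(b,255,295,225,265);print("pl",p,ray(im,p[0],p[1],.131))
    p=blob(r,300,350,205,255);print("red",p,ray(im,p[0],p[1],.09))
    g=im["pixels"];H=hsv(im)
    dk=cv2.inRange(H,(0,0,0),(180,255,75));q=np.zeros_like(dk);q[205:252,303:352]=dk[205:252,303:352]
    c=max(cv2.findContours(q,0,2)[0],key=cv2.contourArea);e=cv2.fitEllipse(c);print("dial",e,ray(im,*e[0],.0705))
    wh=cv2.inRange(H,(0,0,150),(180,60,255));wh[:190]=0;wh[280:]=0;wh[:,:240]=0;wh[:,365:]=0
    z=im["z_map"];print("z",z[100,100],z[160,100],z[250,100], [ (ray(im,u,v,.0)) for u,v in((178,160),(178,270),(140,250),(290,283),(390,282))])
    # points at 0.06 high
    K=im["camera_matrix"];R=cv2.Rodrigues(im["rotation"])[0];vv,uu=np.mgrid[:400,:640]
    P=np.stack([(uu-K[0,2])/K[0,0]*z,-(vv-K[1,2])/K[1,1]*z,-z],-1)@R.T+im["position"];np.save("P.npy",P)
    m=((abs(P[...,2]-.06)<.008)).astype(np.uint8);m[:190]=0;m[285:]=0;m[:,:235]=0;m[:,365:]=0
    pts=P[m>0][:,:2].astype(np.float32);rc=cv2.minAreaRect(pts);print("house",rc,len(pts))
    print("centrifuge", P[60:270:30,100],P[160,60:200:12])
    cv2.imwrite("pics/crop.png",cv2.resize(g[190:290,240:370],None,fx=6,fy=6,interpolation=2)[:600,:800])
E
python3 m.py
```

```text
pl (273.51420454545456, 244.7159090909091, 352.0) [ 0.52509719 -0.08589465  0.131     ]
red (318.8181818181818, 225.1818181818182, 22.0) [ 0.56439499 -0.17539679  0.09      ]
dial ((331.549072265625, 221.53079223632812), (12.743718147277832, 32.69365310668945), 110.24132537841797) [ 0.57259625 -0.20284577  0.0705    ]
z 0.7192777 0.7048731 0.706097 [array([0.71197285, 0.14264486, 0.        ]), array([0.46426767, 0.13508164, 0.        ]), array([0.5081758 , 0.22056379, 0.        ]), array([ 0.43632856, -0.11462028,  0.        ]), array([ 0.43918749, -0.33974938,  0.        ])]
house ((0.5377278327941895, -0.14334511756896973), (0.12607929110527039, 0.20967751741409302), 15.996684074401855) 4178
centrifuge [[0.84556314 0.21135906 0.23830109]
 [0.78735184 0.20182407 0.25305784]
 [0.73512759 0.19842556 0.25535709]
 [0.68399922 0.19558906 0.25656693]
 [0.63326287 0.19148812 0.26049658]
 [0.58358772 0.18717689 0.26497223]
 [0.53464045 0.19324366 0.24749593]] [[ 0.6663331   0.25972806  0.25753908]
 [ 0.66671893  0.24074303  0.25646139]
 [ 0.666578    0.2200395   0.25854379]
 [ 0.66762347  0.20288499  0.2535286 ]
 [ 0.66691645  0.18060098  0.25899064]
 [ 0.66698121  0.16058613  0.259838  ]
 [ 0.66740295  0.14144816  0.25856146]
 [ 0.67071596  0.12867367  0.24012783]
 [ 0.6843469   0.13614894  0.16061685]
 [ 0.69632133  0.13591585  0.09118395]
 [ 0.71216022  0.13837646 -0.00082588]
 [ 0.71185121  0.11033875  0.00267945]]
```

View pics/crop.png

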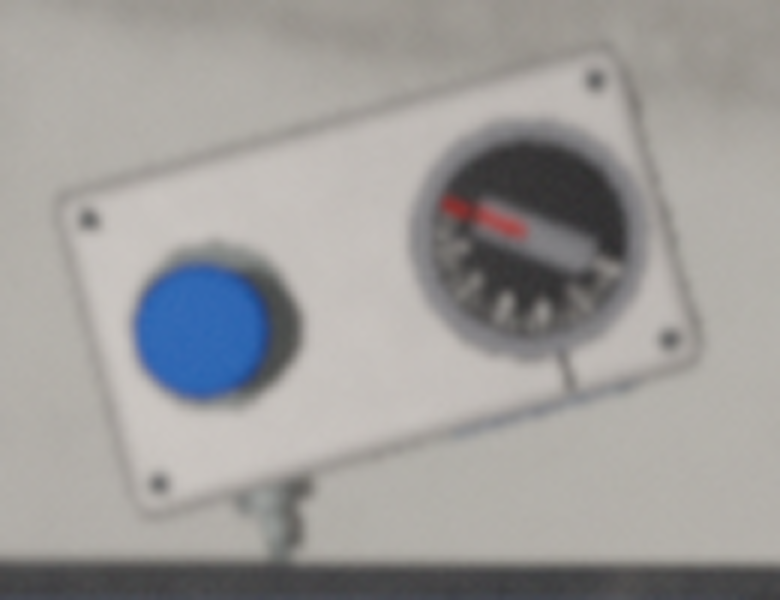

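The crop shows the red end of the bar pointing left and slightly up from (600,260) to (450,203), and the index line at (568,370). The dial reads about 127°, so I need to turn it about 67° counterclockwise. The first move lifts the tool and swings it clear of the centrifuge.

```bash
python3 -m creep '[[-0.55,-0.71,-0.3,0,1],[-0.55,-0.71,-0.3,0,1],[-0.55,-0.71,-0.3,0,1],[-0.55,-0.71,-0.3,0,1],[-0.55,-0.71,-0.3,0,1],[-0.55,-0.71,-0.3,0,1],[-0.55,-0.71,-0.3,0,1],[-0.55,-0.71,-0.3,0,1],[-0.55,-0.71,-0.3,0,1],[-0.55,-0.71,-0.3,0,1],[-0.55,-0.71,-0.3,0,1],[-0.55,-0.71,-0.3,0,1]]'
cat > go.py <<'E'
# python3 go.py x y z yaw_of_tool_y(deg): prints shift in tool units and turn units needed
import sys;from h import *
s=readout.observe();R=cv2.Rodrigues(s["ee_rot"])[0];t=np.array([float(a) for a in sys.argv[1:4]])
print("pos",s["position"].round(4),"tooly deg",np.degrees(np.arctan2(R[1,1],R[0,1])).round(2),"tilt z",R[:,2].round(3),"F",s["force"].round(2),"t",s["clock"],"w",s["width"])
print("shift units",(R.T@(t-s["position"])/.04).round(3))
if len(sys.argv)>4:
    d=(np.degrees(np.arctan2(R[1,1],R[0,1]))-float(sys.argv[4])+90)%180-90;print("turn units",(d/4).round(2))
E
python3 go.py .553 -.196 .36 -21
```

```text
clock: 1.6
position: [0.3576, 0.1488, 0.3709]
ee_rot: [-0.662, -3.071, 0.0]
force: [0.6, -0.3, -0.3]
width: 0.999
gripper_force: 0.0
pos [0.3576 0.1488 0.3709] tooly deg 65.65 tilt z [-0. -0. -1.] F [ 0.64 -0.29 -0.27] t 1.6 w 0.9994554429155996
shift units [-8.004 -5.839  0.272]
turn units 21.66
```

```bash
python3 -m creep '[[-0.67,-0.49,0,0,1],[-0.67,-0.49,0,0,1],[-0.67,-0.49,0,0,1],[-0.67,-0.49,0,0,1],[-0.67,-0.49,0,0,1],[-0.67,-0.49,0,0,1],[-0.67,-0.49,0,0,1],[-0.67,-0.49,0,0,1],[-0.67,-0.49,0,0,1],[-0.67,-0.49,0,0,1],[-0.67,-0.48,0,0,1],[-0.67,-0.48,0,0,1]]'
python3 -m creep '[[0,0,0.2,1,1],[0,0,0.2,1,1],[0,0,0.2,1,1],[0,0,0.2,1,1],[0,0,0.2,1,1],[0,0,0.2,1,1],[0,0,0.2,1,1],[0,0,0.2,1,1],[0,0,0.2,1,1],[0,0,0.2,1,1],[0,0,0.2,1,1]]'
python3 -m creep '[[0,0,0,1,1],[0,0,0,1,1],[0,0,0,1,1],[0,0,0,1,1],[0,0,0,1,1],[0,0,0,1,1],[0,0,0,1,1],[0,0,0,1,1],[0,0,0,1,1],[0,0,0,1,1],[0,0,0,0.66,1],[0,0,0,0,1]]'
python3 - <<'E'
from h import *
im=vision.get_image("wrist");cv2.imwrite("pics/w1.png",im["pixels"]);np.savez("w1.npz",**im);print(im["position"],im["rotation"],readout.observe()["position"])
E
```

```text
clock: 3.1
position: [0.5544, -0.1967, 0.3703]
ee_rot: [-0.662, -3.07, -0.0]
force: [0.2, -0.5, -0.5]
width: 1.002
gripper_force: 0.0
clock: 4.47
position: [0.5538, -0.1958, 0.2821]
ee_rot: [-1.767, -2.597, 0.0]
force: [-0.2, 0.1, 0.2]
width: 1.0
gripper_force: 0.0
clock: 5.98
position: [0.5539, -0.1957, 0.2823]
ee_rot: [-2.588, -1.78, 0.001]
force: [0.1, -1.1, 0.3]
width: 0.997
gripper_force: 0.0
[ 0.57906543 -0.13063903  0.43965846] [-0.26158047  0.04903082 -0.36346413] [ 0.55390986 -0.19581887  0.28242146]
```

View pics/w1.png

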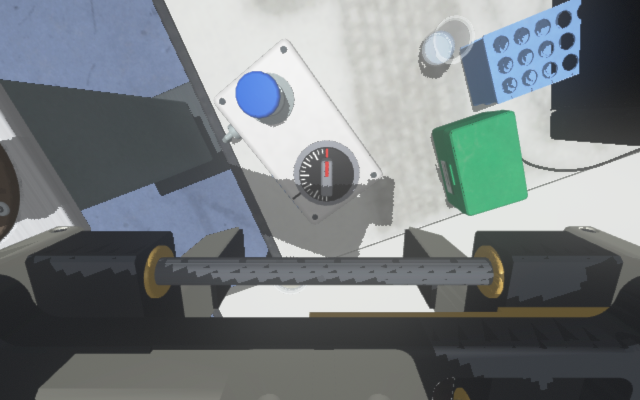

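The wrist view shows the plunger at (258,95) and the dial at (326,174). The bar is nearly vertical in the image, so the fingers are aligned with it. I'll take a closer measurement.

```bash
cat > w.py <<'E'
import sys;from m import *
f=sys.argv[1];x0,x1,y0,y1=map(int,sys.argv[2:6]);im=dict(np.load(f+".npz"));b,r=measure("w",im)
def big(m,z,n):
    q=np.zeros_like(m);q[y0:y1,x0:x1]=m[y0:y1,x0:x1];c=max(cv2.findContours(q,0,2)[0],key=cv2.contourArea);e=cv2.fitEllipse(cv2.convexHull(c));print(n,e,ray(im,*e[0],z).round(4))
big(b,.131,"plunger")
z=im["z_map"];K=im["camera_matrix"];R=cv2.Rodrigues(im["rotation"])[0];vv,uu=np.mgrid[:400,:640]
P=np.stack([(uu-K[0,2])/K[0,0]*z,-(vv-K[1,2])/K[1,1]*z,-z],-1)@R.T+im["position"]
box=np.zeros(z.shape,bool);box[y0:y1,x0:x1]=1
m=box&(abs(P[...,2]-.0955)<.007)&(z>0)&(np.hypot(P[...,0]-.553,P[...,1]+.196)<.045)
rc=cv2.minAreaRect(P[m][:,:2].astype(np.float32));print("bar top",rc,m.sum(),P[m].mean(0))
c,_,v=np.linalg.svd(P[m][:,:2]-P[m][:,:2].mean(0),full_matrices=False);print("bar angle",np.degrees(np.arctan2(v[0,1],v[0,0])))
rr=box&(r>0);print("red mean",ray(im,uu[rr].mean(),vv[rr].mean(),.09).round(4),rr.sum())
g=box&(abs(P[...,2]-.06)<.006)&(z>0)&(np.hypot(P[...,0]-.538,P[...,1]+.143)<.14);print("house",cv2.minAreaRect(P[g][:,:2].astype(np.float32)))
k=max(1,min(800//(x1-x0),600//(y1-y0)));cv2.imwrite(f"pics/{f}c.png",cv2.resize(im["pixels"][y0:y1,x0:x1],None,fx=k,fy=k,interpolation=2))
E
python3 w.py w1 200 400 30 230
```

```text
plunger ((256.3453063964844, 93.45903015136719), (40.39881134033203, 43.958831787109375), 167.45046997070312) [ 0.5255 -0.085   0.131 ]
bar top ((0.5574454665184021, -0.19655585289001465), (0.04400691017508507, 0.013309422880411148), 69.04181671142578) 430 [ 0.55767701 -0.19556079  0.09437849]
bar angle -110.82821421979445
red mean [ 0.5633 -0.1808  0.09  ] 55
house ((0.5422148704528809, -0.1434018760919571), (0.1184561550617218, 0.20810134708881378), 15.991289138793945)
```

```bash
python3 go.py .5572 -.1963 .077 -20.9
```

```text
pos [ 0.5539 -0.1958  0.2824] tooly deg -20.92 tilt z [-0.001  0.    -1.   ] F [ 0.49 -1.08 -0.04] t 6.025 w 1.0013471375027405
shift units [0.019 0.084 5.135]
turn units -0.01
```

```bash
python3 -m creep '[[0.02,0.08,0.7,0,0.5],[0,0,0.7,0,0.5],[0,0,0.7,0,0.5],[0,0,0.7,0,0.5],[0,0,0.7,0,0.5],[0,0,0.7,0,0.5],[0,0,0.4,0,0.5],[0,0,0.3,0,0.5],[0,0,0.24,0,0.5],[0,0,0,0,0.5]]' 12 && python3 -m creep '[[0,0,0,0,0],[0,0,0,0,0],[0,0,0,0,0],[0,0,0,0,0],[0,0,0,0,0]]' 12; python3 go.py .5572 -.1963 .077 46
```

```text
clock: 7.28
position: [0.5572, -0.1964, 0.0769]
ee_rot: [-2.588, -1.78, 0.0]
force: [-0.4, -0.3, -0.8]
width: 0.497
gripper_force: 0.0
clock: 7.9
position: [0.5573, -0.1963, 0.0773]
ee_rot: [-2.589, -1.78, -0.0]
force: [-1.2, 0.8, 4.2]
width: 0.153
gripper_force: 12.0
pos [ 0.5573 -0.1963  0.0773] tooly deg -20.98 tilt z [ 0.  0. -1.] F [-1.15  0.83  4.16] t 7.9 w 0.15327149555812605
shift units [-0.001 -0.003  0.008]
turn units -16.74
```

```bash
python3 -m creep '[[0,0,0,-1,0],[0,0,0,-1,0],[0,0,0,-1,0],[0,0,0,-1,0],[0,0,0,-1,0],[0,0,0,-1,0],[0,0,0,-1,0],[0,0,0,-1,0],[0,0,0,-1,0],[0,0,0,-1,0],[0,0,0,-1,0],[0,0,0,-1,0]]' && python3 -m creep '[[0,0,0,-1,0],[0,0,0,-1,0],[0,0,0,-1,0],[0,0,0,-1,0],[0,0,0,-0.72,0],[0,0,0,0,0],[0,0,0,0,0]]'; python3 go.py .5572 -.1963 .077 46
```

```text
clock: 9.4
position: [0.5576, -0.1963, 0.0773]
ee_rot: [1.638, 2.68, 0.001]
force: [-0.4, 0.7, 1.3]
width: 0.15
gripper_force: 12.0
clock: 10.28
position: [0.5576, -0.1963, 0.0773]
ee_rot: [1.181, 2.911, 0.001]
force: [1.7, 1.5, 3.7]
width: 0.153
gripper_force: 12.0
pos [ 0.5576 -0.1963  0.0773] tooly deg 45.84 tilt z [ 0.001  0.    -1.   ] F [1.74 1.47 3.65] t 10.275 w 0.15318616914259933
shift units [ 0.007 -0.008  0.008]
turn units -0.04
```

Next I release, raise, back off a little and check.

```bash
python3 -m creep '[[0,0,0,0,0.5],[0,0,0,0,0.5],[0,0,0,0,0.5],[0,0,-0.3,0,0.5],[0,0,-0.6,0,0.5],[0,0,-0.8,0,0.5],[0,0,-0.8,0,0.5],[0,0,-0.8,0,0.5],[0,0,-0.8,0,0.5],[0,0,-0.8,0,0.5],[0,0,0,0,0.5],[0,0,0,0,0.5]]'
python3 - <<'E'
from h import *
im=vision.get_image("wrist");cv2.imwrite("pics/w2.png",im["pixels"]);np.savez("w2.npz",**im)
# crop centred on the dial
K=im["camera_matrix"];R=cv2.Rodrigues(im["rotation"])[0];d=R.T@(np.array([.5572,-.1963,.08])-im["position"]);print(K[0,2]-K[0,0]*d[0]/d[2],K[1,2]+K[1,1]*d[1]/d[2])
E
python3 w.py w2 250 400 100 235 ; python3 go.py .5257 -.0855 .16 46
```

```text
clock: 11.78
position: [0.557, -0.1963, 0.2731]
ee_rot: [-1.18, -2.912, -0.0]
force: [-1.0, -0.7, 0.3]
width: 0.501
gripper_force: 0.0
323.8437669429811 178.6219717897315
pos [ 0.5568 -0.1961  0.2726] tooly deg 45.89 tilt z [-0.001  0.    -1.   ] F [0.57 0.61 0.27] t 11.825 w 0.502047013137539
shift units [2.481 1.446 2.816]
turn units -0.03Traceback (most recent call last):
  File "w.py", line 5, in <module>
    big(b,.131,"plunger")
    ~~~^^^^^^^^^^^^^^^^^^
  File "w.py", line 4, in big
    q=np.zeros_like(m);q[y0:y1,x0:x1]=m[y0:y1,x0:x1];c=max(cv2.findContours(q,0,2)[0],key=cv2.contourArea);e=cv2.fitEllipse(cv2.convexHull(c));print(n,e,ray(im,*e[0],z).round(4))
                                                       ~~~^^^^^^^^^^^^^^^^^^^^^^^^^^^^^^^^^^^^^^^^^^^^^^^^
ValueError: max() iterable argument is empty
```

```bash
sed -i 's/^big(b/if b[y0:y1,x0:x1].any(): big(b/' w.py; python3 w.py w2 250 400 100 235
```

```text
bar top ((0.5564507842063904, -0.19628764688968658), (0.012984086759388447, 0.04276365786790848), 46.15690231323242) 438 [ 0.55612083 -0.19579659  0.0945056 ]
bar angle -44.054351311309716
red mean [ 0.5405 -0.1803  0.09  ] 35
house ((0.5472167134284973, -0.16214622557163239), (0.11815240979194641, 0.16895200312137604), 15.909759521484375)
```

View pics/w2c.png

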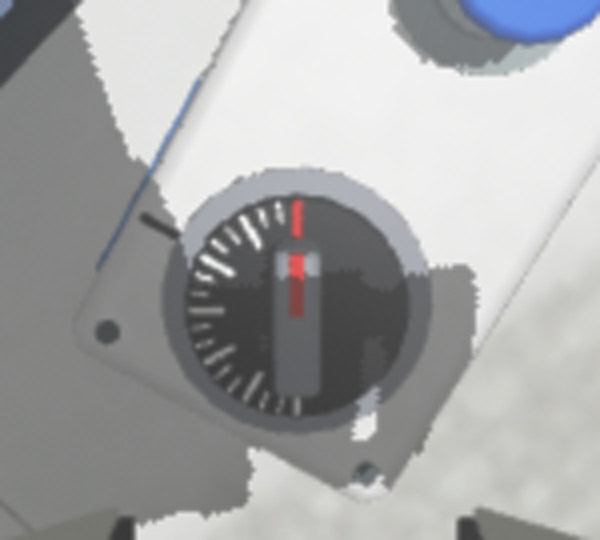

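The crop shows the index line running from (142,215) to (180,237) and the 60° mark from (200,252) to (232,275), so they are nearly in line. I'll put a number on the difference.

```bash
python3 - <<'E'
from h import *
im=dict(np.load("w2.npz"));g=cv2.cvtColor(im["pixels"],cv2.COLOR_BGR2GRAY).astype(float);k=4
f=lambda x,y:(250+(x+.5)/k-.5,100+(y+.5)/k-.5)
pat=g[145:185,290:350]
# rim circle centre: disc black edges by hand from crop + fit of marks; sample grey on polar grid round the world centre
c=np.array([.5566,-.1963]);K=im["camera_matrix"];R=cv2.Rodrigues(im["rotation"])[0]
def px(p):
    d=R.T@(p-im["position"]);return K[0,2]-K[0,0]*d[0]/d[2],K[1,2]+K[1,1]*d[1]/d[2]
th=np.arange(100,320,1.)
def prof(c,r0,r1,z):
    out=[]
    for t in th:
        a=np.radians(t);pp=np.array([px(np.array([c[0]+r*np.cos(a),c[1]+r*np.sin(a),z])) for r in np.linspace(r0,r1,8)],np.float32)
        out.append(cv2.remap(g.astype(np.float32),pp[:,0].copy()[None],pp[:,1].copy()[None],1).mean())
    return np.array(out)
for c in ([.5566,-.1963],[.5574,-.1963],[.5566,-.1955]):
    p=prof(c,.0215,.029,.0705);q=prof(c,.044,.053,.06)
    def peak(s,lo,hi):
        i=(th>=lo)&(th<=hi);w=s[i]-np.sort(s[i])[len(s[i])//3];w=w.clip(0);return ((w*th[i]).sum()/w.sum()).round(2)
    print(c,"marks",[peak(p,a-4.5,a+4.5) for a in(136,166,196,226,256,286)],"index",peak(-q,189,203))
E
```

```text
[0.5566, -0.1963] marks [np.float64(135.03), np.float64(165.86), np.float64(196.53), np.float64(226.92), np.float64(257.24), np.float64(287.21)] index 196.49
[0.5574, -0.1963] marks [np.float64(136.19), np.float64(166.18), np.float64(196.03), np.float64(225.73), np.float64(255.67), np.float64(285.59)] index 196.24
[0.5566, -0.1955] marks [np.float64(136.34), np.float64(167.6), np.float64(198.14), np.float64(228.07), np.float64(257.79), np.float64(286.83)] index 197.74
```

The 60° mark is at the index line to within about 0.3°. Now the plunger.

```bash
python3 -m creep '[[0.62,0.36,0,0,0],[0.62,0.36,0,0,0],[0.62,0.36,0,0,0],[0.62,0.36,0,0,0],[0,0,0.6,0,0],[0,0,0.8,0,0],[0,0,0.8,0,0],[0,0,0.6,0,0],[0,0,0.3,0,0],[0,0,0,0,0],[0,0,0,0,0],[0,0,0,0,0]]' 20; python3 go.py .5257 -.0857 .135
```

```text
clock: 13.32
position: [0.5267, -0.0861, 0.1499]
ee_rot: [1.179, 2.911, 0.001]
force: [0.3, 0.8, -0.4]
width: 0.006
gripper_force: 0.0
pos [ 0.5267 -0.0861  0.1499] tooly deg 45.9 tilt z [ 0.001  0.    -1.   ] F [ 0.27  0.82 -0.43] t 13.325 w 0.005743770810988791
shift units [ 0.025 -0.012  0.374]
```

```bash
python3 -m creep '[[0.02,-0.01,0.2,0,0],[0,0,0.15,0,0],[0,0,0.1,0,0],[0,0,0.1,0,0],[0,0,0.05,0,0],[0,0,0.05,0,0],[0,0,0.05,0,0],[0,0,0,0,0]]'; python3 -m creep '[[0,0,0.025,0,0],[0,0,0.025,0,0],[0,0,0,0,0]]'
```

```text
clock: 14.32
position: [0.5251, -0.0856, 0.121]
ee_rot: [-1.179, -2.911, -0.0]
force: [-3.1, 1.4, 5.0]
width: 0.005
gripper_force: 2.3
clock: 14.7
position: [0.5252, -0.0857, 0.1191]
ee_rot: [-1.179, -2.912, -0.0]
force: [-3.5, 2.1, 5.4]
width: 0.004
gripper_force: 2.6
```

```bash
for i in 1; do python3 -m creep '[[0,0,0.025,0,0],[0,0,0.025,0,0],[0,0,0,0,0]]'; done; python3 -m creep '[[0,0,0.025,0,0],[0,0,0,0,0]]'
```

```text
clock: 15.08
position: [0.5252, -0.0857, 0.1171]
ee_rot: [-1.179, -2.912, -0.0]
force: [-3.8, 2.5, 6.3]
width: 0.007
gripper_force: 2.8
clock: 15.32
position: [0.5253, -0.0857, 0.1161]
ee_rot: [-1.179, -2.912, -0.0]
force: [-3.5, 1.9, 6.9]
width: 0.004
gripper_force: 2.9
```

```bash
python3 -m creep '[[0,0,0.025,0,0],[0,0,0,0,0]]'
```

```text
clock: 15.58
position: [0.5252, -0.0857, 0.1151]
ee_rot: [-1.179, -2.912, -0.0]
force: [-2.8, 1.7, 5.9]
width: 0.003
gripper_force: 3.0
```

```bash
python3 -m creep '[[0,0,0.025,0,0],[0,0,0,0,0]]'
```

```text
clock: 15.82
position: [0.5253, -0.0857, 0.1142]
ee_rot: [-1.179, -2.912, -0.0]
force: [-4.2, 1.9, 6.3]
width: 0.001
gripper_force: 3.1
```

```bash
python3 -m creep '[[0,0,0.025,0,0],[0,0,0,0,0]]'
```

```text
clock: 16.08
position: [0.5253, -0.0857, 0.1132]
ee_rot: [-1.179, -2.912, -0.0]
force: [-4.0, 2.0, 6.1]
width: 0.004
gripper_force: 3.2
```

```bash
python3 -m creep '[[0,0,0.025,0,0],[0,0,0,0,0]]'
```

```text
clock: 16.32
position: [0.5252, -0.0857, 0.1122]
ee_rot: [-1.179, -2.912, -0.0]
force: [-4.1, 1.4, 7.0]
width: 0.004
gripper_force: 3.3
```

```bash
python3 -m creep '[[0,0,0.025,0,0],[0,0,0,0,0]]'
```

```text
clock: 16.58
position: [0.5253, -0.0857, 0.1112]
ee_rot: [-1.179, -2.912, -0.0]
force: [-3.6, 2.0, 6.6]
width: 0.006
gripper_force: 3.4
```

```bash
python3 -m creep '[[0,0,0.025,0,0],[0,0,0,0,0]]'
```

```text
clock: 16.82
position: [0.5253, -0.0857, 0.1102]
ee_rot: [-1.18, -2.912, -0.0]
force: [-3.7, 1.7, 7.2]
width: 0.005
gripper_force: 3.5
```

```bash
python3 -m creep '[[0,0,0.025,0,0],[0,0,0,0,0]]'
```

```text
clock: 17.08
position: [0.5253, -0.0857, 0.1092]
ee_rot: [-1.179, -2.912, -0.0]
force: [-4.3, 2.1, 6.6]
width: 0.007
gripper_force: 3.6
```

Travel is 24 mm with no landing yet, so it must come within the next 4 mm.

```bash
python3 -m creep '[[0,0,0.025,0,0],[0,0,0,0,0]]'
```

```text
clock: 17.32
position: [0.5252, -0.0857, 0.1082]
ee_rot: [-1.179, -2.912, -0.0]
force: [-4.7, 2.2, 6.8]
width: 0.004
gripper_force: 3.7
```

```bash
python3 -m creep '[[0,0,0.02,0,0],[0,0,0,0,0]]'
```

```text
clock: 17.58
position: [0.5252, -0.0857, 0.1075]
ee_rot: [-1.179, -2.912, -0.0]
force: [-5.0, 2.5, 8.8]
width: 0.005
gripper_force: 4.5
```

The force rose to 8.8 N and the pad force jumped too, so the plunger has landed.

```bash
python3 -m creep '[[0,0,0.01,0,0],[0,0,0,0,0]]'
```

```text
clock: 17.82
position: [0.5253, -0.0857, 0.1072]
ee_rot: [-1.179, -2.912, -0.001]
force: [-4.5, 3.4, 10.4]
width: 0.005
gripper_force: 5.2
```

```bash
python3 -m creep '[[0,0,0.01,0,0],[0,0,0,0,0],[0,0,0,0,0]]'
```

```text
clock: 18.2
position: [0.5253, -0.0857, 0.107]
ee_rot: [1.18, 2.912, 0.001]
force: [-5.7, 2.1, 11.2]
width: 0.01
gripper_force: 5.8
```

```bash
python3 -m creep '[[0,0,0.008,0,0],[0,0,0,0,0],[0,0,0,0,0]]'; python3 -m creep '[[0,0,0,0,0],[0,0,0,0,0],[0,0,0,0,0],[0,0,0,0,0]]';python3 -m creep '[[0,0,0,0,0],[0,0,0,0,0],[0,0,0,0,0],[0,0,0,0,0],[0,0,0,0,0],[0,0,0,0,0],[0,0,0,0,0]]'
```

```text
clock: 18.58
position: [0.5253, -0.0857, 0.1067]
ee_rot: [-1.18, -2.912, -0.001]
force: [-5.9, 2.6, 12.4]
width: 0.009
gripper_force: 6.4
clock: 19.08
position: [0.5253, -0.0857, 0.1067]
ee_rot: [-1.18, -2.912, -0.001]
force: [-5.9, 2.2, 13.8]
width: 0.005
gripper_force: 6.4
clock: 19.95
position: [0.5253, -0.0857, 0.1067]
ee_rot: [-1.18, -2.912, -0.001]
force: [-6.8, 2.7, 13.0]
width: 0.001
gripper_force: 6.4
```

The plunger was held at about 12.5–13 N for more than a second. Now I let it up gradually and retreat.

```bash
python3 -m creep '[[0,0,-0.05,0,0],[0,0,-0.1,0,0],[0,0,-0.1,0,0],[0,0,-0.1,0,0],[0,0,-0.1,0,0],[0,0,-0.1,0,0],[0,0,-0.1,0,0],[0,0,-0.2,0,0],[0,0,-0.5,0,0],[0,0,-1,0,0],[0,0,-1,0,0],[0,0,-1,0,0]]'
python3 -m creep '[[-0.6,-0.4,0,0,0],[-0.6,-0.4,0,0,0],[-0.6,-0.4,0,0,0],[-0.6,-0.4,0,0,0],[0,0,0,0,0],[0,0,0,0,0]]'
python3 - <<'E'
from h import *
im=vision.get_image("wrist");np.savez("w3.npz",**im)
s=vision.get_image("scene");o=dict(np.load("scene0.npz"));cv2.imwrite("pics/s3.png",np.vstack([np.hstack([cv2.resize(a["pixels"][170:280,220:450],None,fx=1.7,fy=1.7) for a in(o,s)]),cv2.resize(im["pixels"],(782,400))[:390]]))
K=im["camera_matrix"];z=im["z_map"];R=cv2.Rodrigues(im["rotation"])[0];vv,uu=np.mgrid[:400,:640]
P=np.stack([(uu-K[0,2])/K[0,0]*z,-(vv-K[1,2])/K[1,1]*z,-z],-1)@R.T+im["position"]
m=(z>0)&(np.hypot(P[...,0]-.5257,P[...,1]+.0857)<.015);print("plunger top z",np.median(P[m][:,2]),m.sum(),readout.observe()["force"],readout.observe()["position"])
m=(abs(P[...,2]-.0955)<.007)&(z>0)&(np.hypot(P[...,0]-.556,P[...,1]+.196)<.03);print(cv2.minAreaRect(P[m][:,:2].astype(np.float32)))
E
```

```text
clock: 21.45
position: [0.5255, -0.0861, 0.2819]
ee_rot: [1.18, 2.91, -0.0]
force: [1.2, -0.1, -1.0]
width: 0.003
gripper_force: 0.0
clock: 22.2
position: [0.5498, -0.1981, 0.2802]
ee_rot: [-1.179, -2.912, -0.0]
force: [0.4, 0.1, -0.8]
width: 0.004
gripper_force: 0.0
plunger top z 0.13241393783345862 791 [0.27527849 0.51970056 0.32492905] [ 0.54986557 -0.19740045  0.28023752]
((0.5571161508560181, -0.19565469026565552), (0.013112706132233143, 0.04320238530635834), 45.92876434326172)
```

View pics/s3.png

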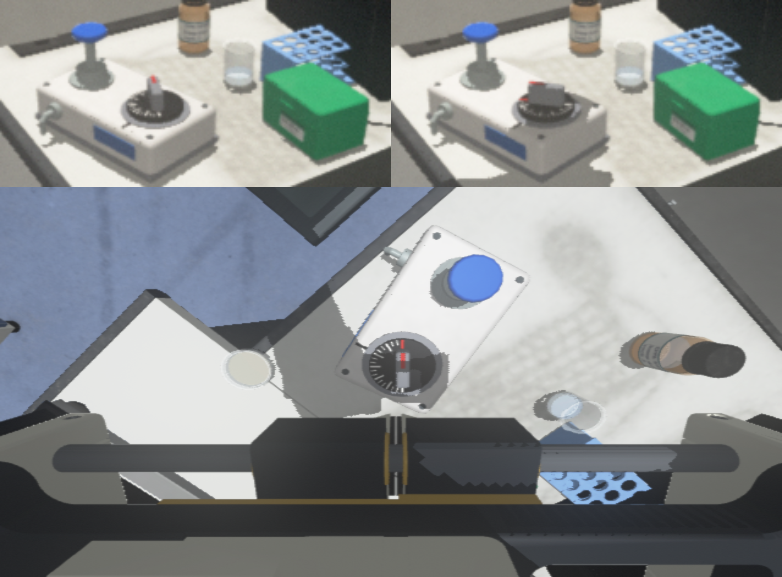

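The plunger head at (475,277) is fully up at 132 mm. The dial at (402,365) still has the 60° mark at the index, the bystanders have not moved, and the robot is touching nothing.

```bash
python3 -c "
from cell import sign_off;print(sign_off())"
```

```text
the job is handed in; nothing more can be done
None
```

I set the dial to its 60° mark (within about 0.3°), pressed the plunger onto its stop at about 13 N for over a second, let it spring fully up with the dial unmoved, and handed the job in at about 22 s; no verdict was returned.

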